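# Turn a painted front panel over down the chute

### The job

The instrument front panel leans in the plywood stand with its blue painted face showing. Take it by its upper edge, lay it blue face down on the head of the steep chute, let go so that it slides down by itself, and leave it lying flat in the tray at the foot with its bare metal face up. Leave the solder spool, flux bottle, parts box and screwdriver alone.

Things in the scene. Friction and masses are not known exactly. Their poses are not given: they have to be found in the camera images.
- panel: Loose flat metal panel, 80 (x) x 120 (y) x 5 (z) mm, about 0.13 kg. Origin at its centre; z points out of the blue painted face (black window and white dots nearer its -y end), the other face is bare aluminium. At the start it leans in the stand, its y axis up along the lean, 30 degrees from vertical, blue face up and outward.
- stand: Fixed plywood stand, base 120 (x) x 110 (y) x 8 mm, origin under the base's centre. The panel leans back towards the stand's +y, 30 degrees from vertical, lower edge on a 12 mm deep ledge, lower 70 mm against a backrest 110 mm wide and 6 mm thick; the upper 50 mm of the panel stands free on both faces.
- stand_ledge (a point): Point in the corner of the stand's ledge and backrest, in the middle of the width: 25 mm to -y of the stand's origin and 17 mm above the table. The panel's lower edge sits on the ledge here. Axes as the stand.
- chute: Fixed chute 112 (x) x 275 (y) mm, origin on the table under its middle, +y downhill. White slide, 100 mm wide inside 18 mm high walls: head at y -132, height 117 mm; falls 105 mm at 50 degrees, 35 at 33, 35 at 16, then a flat tray 137 mm long, floor 8 mm high, end stop 26 mm high at y 135. Open behind the head. Slippery: a panel let go on the steep part slides down by itself.
- chute_head (a point): Middle of the slide's upper edge, on the sliding surface (the 50 degree part starts here and falls towards the chute's +y). Axes as the chute.
- chute_tray (a point): Centre of the flat tray's floor, on its surface, 8 mm above the table. Axes as the chute.
- spool: Loose solder spool standing on end, 52 mm across, 40 mm high; origin under its centre. Not to be moved.
- flux: Loose small amber bottle with a black cap, 34 mm across, 75 mm high; origin under its centre. Not to be moved.
- partsbox: Loose open plywood parts box, 80 x 120 x 45 mm; origin under its centre. Not to be moved.
- driver: Loose screwdriver with a blue handle, 170 mm long, lying along its x axis; origin on its underside near the middle. Not to be moved.

How it is judged:
On the way:
1. the panel, blue face down, has been let go on the steep upper part of the chute: touching the chute and not the fingers, its centre 50 to 150 mm above the table (angle between panel's own z axis and vertical above 1.8 rad and contact force between the fingers and panel below 0.05 N and contact force between chute and panel above 0.01 N and z of panel in the frame of chute between 0.05 and 0.15 m and x of panel in the frame of chute between -0.03 and 0.03 m), for 0.02 s.
At the end, for the whole second after the job is handed in: The panel lies still and flat (within 8 degrees) on the tray floor at the foot of the chute, bare metal face up, its centre within 25 mm of the tray's centre, touched by no part of the robot (angle between panel's own z axis and vertical above 3 rad and horizontal distance between panel and chute_tray below 0.025 m and z of panel in the frame of chute_tray below 0.008 m and linear speed of panel below 0.02 m/s and contact force between the arm and panel below 0.05 N).
It fails at once if the solder spool is moved more than 20 mm (distance of spool from where it was at the start of the episode above 0.02 m).
It fails at once if the flux bottle is moved more than 20 mm (distance of flux from where it was at the start of the episode above 0.02 m).
It fails at once if the parts box is moved more than 20 mm (distance of partsbox from where it was at the start of the episode above 0.02 m).
It fails at once if the screwdriver is moved more than 20 mm (distance of driver from where it was at the start of the episode above 0.02 m).
It also fails if it takes over 40 s, if anything falls off the work surface, if the arm or the gripper's body presses on something with over 40 N, if the wrist force passes 120 N, or if a joint passes its speed limit or range.

### The arm

A 6-joint arm with a two-finger parallel gripper is mounted at the origin on the work surface. World frame = base frame: x ahead of the robot, y to its left, z up, the work surface at z = 0. Lengths are in m, angles in rad, forces in N, time in s.
With the tool pointing down it reaches from about 0.275 to 0.725 m from the base axis. Payload 5.6 kg.
Tool frame: the origin (TCP) lies midway between the tips of the shut fingers; the grasp point (between the pads) lies arm.grasp_offset behind it (arm.grasp_offset is the distance from the TCP to the grasp point, in m); z points along the fingers, y is the line along which they close (so a half turn about z gives the same grasp; the last joint's range is limited). The gripper opens to 85 mm and grips with 20 to 120 N. Pads are 22 mm wide; open, the fingers measure 114 mm over their backs; the gripper's body (76 mm by 85 mm) begins 54 mm behind the grasp point. The pads swing forward as they close: fully open they stand 13 mm farther back than shut.
Start: joints at [1.574, 0.255, 0.108, 0, -1.424, -0.285], TCP at [0.153, 0.528, 0.231] pointing down, gripper open.
Joint ranges: [-2.95, 2.95], [-1.21, 1.97], [-1.09, 1.5], [-2.87, 1.71], [-2.94, -0.07], [-3.05, 3.05]. Speed limits (rad/s): [2.57, 2.57, 3.14, 3.14, 3.14, 3.14].

### API

Orientations are given as a unit quaternion [x, y, z, w].
In Python, from plant import arm gives the robot as it stands.
- The arm moves only by the tool drive_effector, called after "Call:" as a command line: name --argument value ..., lists and objects as JSON in quotes. Schema: {"type":"object","properties":{"segments":{"type":"array","items":{"type":"object","properties":{"tx":{"type":"number"},"ty":{"type":"number"},"tz":{"type":"number"},"rz":{"type":"number"}},"additionalProperties":false},"minItems":1,"maxItems":8},"aperture":{"type":"number"},"squeeze":{"type":"number"},"only":{"type":"string"},"quiet":{"type":"boolean"},"lines":{"type":"string"}},"required":["segments"],"additionalProperties":false}. segments is a list of rows, 1 to 8 of them, each an object with the fields tx, ty, tz (the shift in m), rz (a turn about the tool's z in rad); a field left out counts as zero; each row is the pose to reach, as a shift and turn from the pose commanded when the call began, along the tool's axes at that moment; what a row does not reach only later rows make up. A row lasts 1/12 s, in which the tool goes at most 0.0417 m and 0.125 rad, less where a joint would pass 70% of its speed; a pose out of reach is approached as far as the arm can. aperture is the finger opening in m, set as the call begins (left out keeps the last). The fingers move at their own pace and stop on an object; squeeze is the grip in N (left out, the last holds). Time passes only in rows, so rows that do not move let the fingers close. The tool returns the time, the measured TCP pose, the force, the opening and the grip force at its end. only (a regular expression) keeps the lines of the reply that match it, lines (a string "A,B") keeps lines A to B, and quiet returns only ok. Input that does not fit is refused with a message, and nothing moves.
- arm.sense(): the state, without advancing time (a new reading comes with each control period).
- arm.snapshot(name): name is "side" or "top" or "wrist"; returns the picture (420x560x3 uint8, blue, green, red); there is no depth.
- arm.camera_info(name): a dict with "K" (3x3 intrinsics, pixels), "extrinsics" (4x4, takes a point from camera to world coordinates). Camera axes: x right, y up, looking along -z (the intrinsics and any distortion apply to the point x, -y, -z); pixel columns grow to the right and rows downward; lengths in m; the calibration is good to about 2 mm. The wrist camera is an equidistant fisheye: a pixel r from the principal point sees the ray r / f radians off the axis. A picture is of the moment at which its call begins: read the wrist's pose just before it. camera_info takes no time and is no camera call; for the wrist camera it gives the pose at the moment of the call.
- arm.close_job(): hands the job in; it is judged then, once.
The state is a dict: "t": time; "joints": joint angles; "dq": joint speeds; "effort": joint torques, N m; "tcp_pos": TCP position; "eef_rot": TCP orientation; "force": force on the tool from outside, world axes, zero at the start; "ft_torque": the same for the moment, N m; "grip_width": finger opening in m; "finger_force": force on a finger pad.
Only numpy, scipy, OpenCV 4.12 (cv2) and the standard library are available. Lean on these libraries where they do the work, as an engineer would, in place of code of your own. Each camera call takes 0.05 s, during which the arm holds its last target. There are 200 camera calls.

## Working session

There is one attempt and no reset: what is moved stays moved. The work goes in short steps, Python scripts to look and compute and a tool call to move; the robot and the scene stay as the last step left them, time stands still between calls to the robot, and variables do not carry over. Pictures are saved under pics/ and viewed, at most 12 in all, crops included, and the job is handed in when it is done.

```bash
ls; mkdir -p pics
```

Run:
```python
from plant import arm
import cv2,numpy as np
for n in("side","top"):
    cv2.imwrite(f"pics/{n}0.png",arm.snapshot(n)); c=arm.camera_info(n); print(n,np.round(c["K"],1).tolist(),np.round(c["extrinsics"],3).tolist(), [k for k in c])
s=arm.sense(); print(s,arm.grasp_offset)
```

```text
pics
plant.py
side [[404.2, 0.0, 275.1], [0.0, 404.2, 216.7], [0.0, 0.0, 1.0]] [[-0.934, 0.234, -0.268, 0.287], [-0.356, -0.576, 0.736, 0.705], [0.018, 0.783, 0.621, 0.668], [0.0, 0.0, 0.0, 1.0]] ['K', 'extrinsics']
top [[404.0, 0.0, 278.4], [0.0, 404.0, 200.1], [0.0, 0.0, 1.0]] [[-0.004, 0.994, -0.11, 0.458], [-1.0, -0.002, 0.02, 0.041], [0.02, 0.11, 0.994, 1.044], [0.0, 0.0, 0.0, 1.0]] ['K', 'extrinsics']
{'t': 0.1, 'joints': array([ 1.57360844e+00,  2.55691595e-01,  1.07115147e-01, -3.85991299e-04,
       -1.42390786e+00, -2.84608941e-01]), 'dq': array([ 0.00173319, -0.00056268,  0.00287388,  0.003196  ,  0.000358  ,
        0.00123917]), 'effort': array([-3.04731533e-03, -3.87603951e+01,  2.38477385e+01,  5.37803248e+00,
       -3.77805904e-03, -1.09926660e-06]), 'tcp_pos': array([0.15277785, 0.52788861, 0.23048233]), 'eef_rot': array([ 9.90085869e-01, -1.40460756e-01, -6.80526191e-05,  8.62627171e-04]), 'force': array([ 0.83913384, -0.08369407,  0.31081036]), 'ft_torque': array([-0.00602442,  0.00010611, -0.00518255]), 'finger_force': 0.0, 'grip_width': 0.08543703786582832} 0.0187
```

View pics/side0.png

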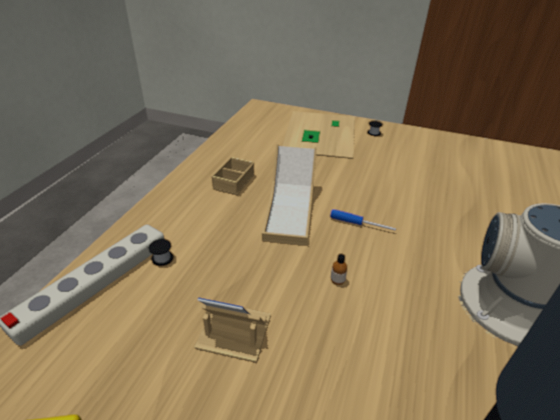

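View pics/top0.png

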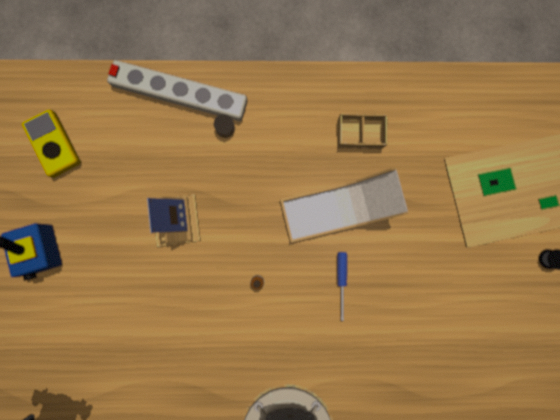

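Panel and stand are near top px (172,218), with the blue face visible and the top edge leaning towards world +y. The chute spans px (285–405, 172–240), with its head at the right (world −y). I'll zoom in to get corner points.

Run:
```python
import cv2,numpy as np
t=cv2.imread("pics/top0.png"); s=cv2.imread("pics/side0.png")
r=lambda i,f:cv2.resize(i,None,fx=f,fy=f,interpolation=cv2.INTER_CUBIC)
a=r(t[165:250,275:415],5); cv2.imwrite("pics/c1.png",a)   # 700x425
b=r(t[185:255,140:210],5.7); c=r(s[290:360,190:275],4.7)
h=max(b.shape[0],c.shape[0]); p=lambda i:cv2.copyMakeBorder(i,0,h-i.shape[0],0,0,0)
cv2.imwrite("pics/c2.png",np.hstack([p(b),p(c)])); print(b.shape,c.shape)
```

```text
(399, 399, 3) (329, 400, 3)
```

View pics/c1.png

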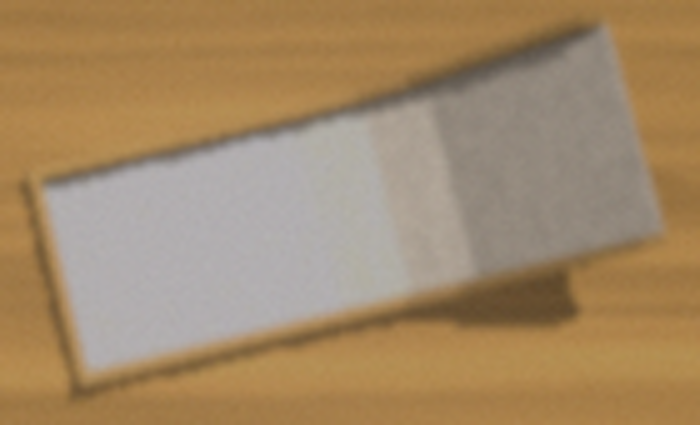

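View pics/c2.png

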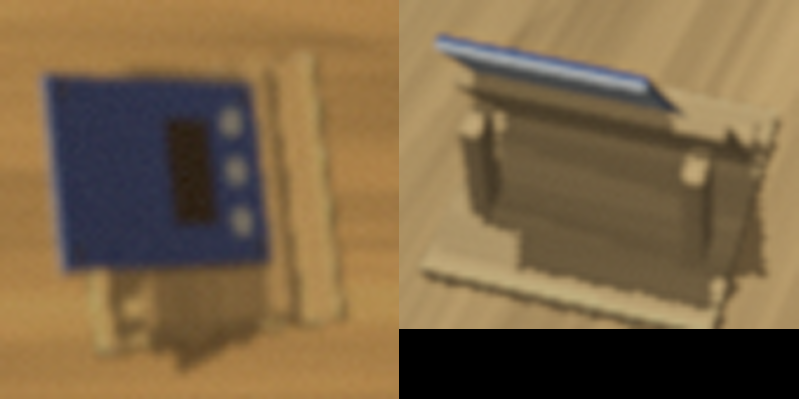

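Top crops:
- **Chute:** tray end corners at crop px (45,183) and (87,372). Head corners at (605,25) and (662,232).
- **Panel:** top edge corners at (45,75) and (65,270). Lower edge corners at about (250,78) and (268,262).

The side crop shows the stand's back, with the panel's top edge running from (440,40) to (645,85).

Create h.py:
```python
import numpy as np
from plant import arm
def ray(n,uv,z):
    c=arm.camera_info(n);K=c["K"];E=np.array(c["extrinsics"])
    x=(uv[0]-K[0][2])/K[0][0];y=(uv[1]-K[1][2])/K[1][1]
    d=E[:3,:3]@[x,-y,-1];o=E[:3,3];return o+d*(z-o[2])/d[2]
crop=lambda u,v,f,ox,oy:(ox+(u+.5)/f-.5,oy+(v+.5)/f-.5)
```

Run:
```python
from h import *
np.set_printoptions(precision=4,suppress=True)
T=[ray("top",crop(*p,5,275,165),.008) for p in((45,183),(87,372))]
H=[ray("top",crop(*p,5,275,165),.117) for p in((605,25),(662,232))]
P=[ray("top",crop(*p,5.7,140,185),.1235) for p in((45,75),(65,270))]
B=[ray("top",crop(*p,5.7,140,185),.0195) for p in((250,78),(268,262))]
S=[ray("side",(190+u/4.7,290+v/4.7),.122) for u,v in((440-399,40),(645-399,85))]
for n,q in zip("THPBS",(T,H,P,B,S)):
    d=q[1]-q[0];print(n,q[0],q[1],"mid",(q[0]+q[1])/2,"len",np.linalg.norm(d),"ang",np.degrees(np.arctan2(-d[1],-d[0])))
a=np.mean(T,0)-np.mean(H,0);print("chute axis",a,np.linalg.norm(a[:2]),np.degrees(np.arctan2(-a[0],a[1])))
a=np.mean(P,0)-np.mean(B,0);print("panel lean",a,np.linalg.norm(a[:2]),np.degrees(np.arctan2(-a[0],a[1])))
from scipy.spatial.transform import Rotation as R
print(R.from_quat(arm.sense()["eef_rot"]).as_matrix())
```

```text
T [0.5696 0.0065 0.008 ] [ 0.4725 -0.0145  0.008 ] mid [ 0.521 -0.004  0.008] len 0.09937481466423574 ang 12.164004739762277
H [ 0.6317 -0.2527  0.117 ] [ 0.5345 -0.2757  0.117 ] mid [ 0.5831 -0.2642  0.117 ] len 0.0999816875960847 ang 13.323601968308902
P [0.5656 0.3206 0.1235] [0.4878 0.3102 0.1235] mid [0.5267 0.3154 0.1235] len 0.07846685723442517 ang 7.563998522519089
B [0.5763 0.2613 0.0195] [0.4944 0.2516 0.0195] mid [0.5354 0.2565 0.0195] len 0.08242586160909565 ang 6.762594043352031
S [0.5639 0.3202 0.122 ] [0.4856 0.3113 0.122 ] mid [0.5248 0.3157 0.122 ] len 0.07887227587486953 ang 6.452511546352036
chute axis [-0.0621  0.2602 -0.109 ] 0.26747222499478773 13.419025235899285
panel lean [-0.0087  0.0589  0.104 ] 0.05955806128388896 8.385725705769149
[[ 0.9605 -0.2781 -0.0004]
 [-0.2781 -0.9605 -0.0017]
 [ 0.0001  0.0017 -1.    ]]
```

Call:
drive_effector --segments '[{"tx": 0.05, "ty": 0.013, "rz": -0.05}, {"tx": 0.09, "ty": 0.023, "rz": -0.1}, {"tx": 0.13, "ty": 0.033, "rz": -0.15}, {"tx": 0.17, "ty": 0.043, "rz": -0.2}, {"tx": 0.21, "ty": 0.053, "rz": -0.25}, {"tx": 0.25, "ty": 0.063, "rz": -0.3}, {"tx": 0.29, "ty": 0.073, "rz": -0.35}, {"tx": 0.32, "ty": 0.081, "rz": -0.404}]' --aperture 0.085 --squeeze 40

```text
t: 0.77
tcp_pos: [0.4393, 0.3598, 0.2309]
eef_rot: [0.998, 0.062, -0.0, 0.0]
force: [0.4, 0.9, -0.7]
grip_width: 0.0849
finger_force: 0.0
```

Add to h.py:
```python
from scipy.spatial.transform import Rotation as R
def to(p,yaw=None):
    s=arm.sense();M=R.from_quat(s["eef_rot"]).as_matrix()
    d=M.T@(np.array(p)-s["tcp_pos"]);ly=np.degrees(np.arctan2(M[1,1],M[0,1]))
    turn=None
    if yaw is not None:
        e=(yaw+90-ly+90)%180-90;turn=-np.radians(e)
    print("t",s["t"],"tcp",np.round(s["tcp_pos"],4),"go",np.round(d,4),"turn",turn,"w",s["grip_width"],"j",np.round(s["joints"],2))
```

```bash
python3 -c "
from h import *
to((.527,.309,.17),7)"
```

```text
t 0.7667 tcp [0.4393 0.3598 0.2309] go [0.0807 0.0613 0.0609] turn 0.0022579770757886726 w 0.08485283016243766 j [ 0.96  0.29  0.16 -0.   -1.44  0.73]
```

Call:
drive_effector --segments '[{"tx": 0.03, "ty": 0.023, "tz": 0.01}, {"tx": 0.055, "ty": 0.045, "tz": 0.02}, {"tx": 0.08, "ty": 0.061, "tz": 0.04}, {"tx": 0.081, "ty": 0.061, "tz": 0.061}, {"tx": 0.081, "ty": 0.061, "tz": 0.061}]'

```text
t: 1.18
tcp_pos: [0.5244, 0.3083, 0.1645]
eef_rot: [0.998, 0.059, -0.004, 0.002]
force: [-0.7, 0.0, -0.8]
grip_width: 0.0849
finger_force: 0.0
```

Run:
```python
from h import *
import cv2
to((.527,.309,.095),7)
im=arm.snapshot("wrist");cv2.imwrite("pics/w1.png",im)
```

```text
t 1.1833 tcp [0.5244 0.3083 0.1645] go [ 0.0033 -0.0007  0.0695] turn -0.003439759300589279 w 0.08492577725655853 j [ 0.79  0.4   0.15 -0.   -1.33  0.9 ]
```

View pics/w1.png

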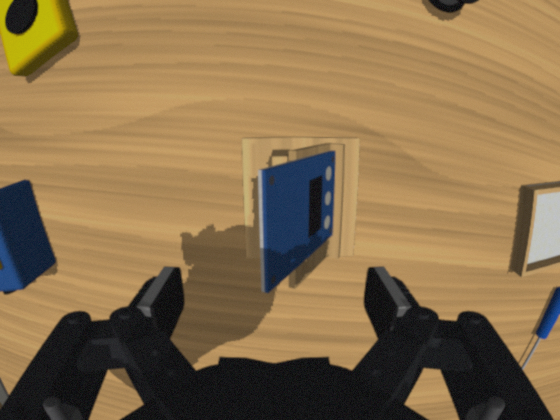

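The panel's top edge (col ≈265) lies between the open fingers (cols 183–365), and the yaw agrees. I'll go down and close.

Call:
drive_effector --segments '[{"tz": 0.03}, {"tz": 0.055}, {"tz": 0.075}, {"tz": 0.075}]'

```text
t: 1.57
tcp_pos: [0.523, 0.3104, 0.0924]
eef_rot: [0.998, 0.062, -0.003, 0.002]
force: [-1.6, -0.1, -0.4]
grip_width: 0.0847
finger_force: 0.0
```

Call:
drive_effector --segments '[{}, {}, {}, {}, {}, {}]' --aperture 0 --squeeze 30

```text
t: 2.07
tcp_pos: [0.5264, 0.3111, 0.097]
eef_rot: [0.998, 0.061, 0.001, -0.0]
force: [-1.2, -0.5, 8.1]
grip_width: 0.0189
finger_force: 26.7
```

```bash
python3 -c "
from h import *
to((.533,.2587,.114),7)"
```

```text
t 2.0667 tcp [0.5264 0.3111 0.097 ] go [ 0.0001  0.0528 -0.0171] turn 0.0005736362668314085 w 0.018878131575179147 j [ 0.79  0.44  0.03  0.   -1.16  0.9 ]
```

Call:
drive_effector --segments '[{"ty": 0.01, "tz": -0.006}, {"ty": 0.02, "tz": -0.011}, {"ty": 0.03, "tz": -0.015}, {"ty": 0.04, "tz": -0.018}, {"ty": 0.053, "tz": -0.02}, {"ty": 0.053, "tz": -0.02}, {"ty": 0.053, "tz": -0.02}]'

```text
t: 2.65
tcp_pos: [0.533, 0.2574, 0.1168]
eef_rot: [0.998, 0.061, 0.001, 0.0]
force: [-0.3, -2.5, 7.1]
grip_width: 0.0044
finger_force: 37.5
```

Run:
```python
from h import *
import cv2
to((.5696,-.2078,.25),13.2)
cv2.imwrite("pics/a.png",np.hstack([arm.snapshot("wrist")[60:360,100:460],cv2.resize(arm.snapshot("side")[220:370,150:330],(360,300))]))
```

```text
t 2.65 tcp [0.533  0.2574 0.1168] go [-0.0199  0.4663 -0.133 ] turn -0.10862856917444981 w 0.004441633813886366 j [ 0.71  0.39  0.01  0.   -1.18  0.98]
```

View pics/a.png

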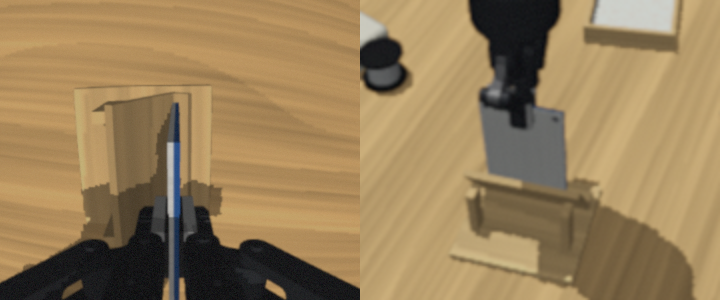

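The panel is upright and flat in the pads, 4.4 mm apart. Next I lift it and carry it over.

Call:
drive_effector --segments '[{"tz": -0.04}, {"tz": -0.08}, {"tz": -0.12}, {"ty": 0.01, "tz": -0.155}, {"ty": 0.045, "tz": -0.163}, {"ty": 0.085, "tz": -0.163}, {"tx": -0.004, "ty": 0.125, "tz": -0.163}, {"tx": -0.01, "ty": 0.165, "tz": -0.163}]' --squeeze 40

```text
t: 3.42
tcp_pos: [0.5421, 0.0926, 0.2774]
eef_rot: [0.998, 0.062, -0.001, -0.0]
force: [1.0, 0.4, -1.9]
grip_width: 0.0037
finger_force: 39.3
```

Call:
drive_effector --segments '[{"ty": 0.04, "rz": -0.03}, {"ty": 0.08, "rz": -0.06}, {"ty": 0.12, "rz": -0.09}, {"ty": 0.16, "rz": -0.109}, {"ty": 0.2, "rz": -0.109}, {"ty": 0.24, "rz": -0.109}, {"ty": 0.27, "rz": -0.109}, {"ty": 0.27, "rz": -0.109}]'

```text
t: 4.08
tcp_pos: [0.575, -0.1792, 0.2764]
eef_rot: [0.994, 0.113, -0.002, 0.0]
force: [-0.2, 1.4, -2.0]
grip_width: 0.0042
finger_force: 39.4
```

Run:
```python
from h import *
import cv2
to((.5696,-.2078,.25),13.2)
cv2.imwrite("pics/b.png",np.hstack([arm.snapshot("wrist")[60:360,100:460],cv2.resize(arm.snapshot("side")[90:240,220:400],(360,300))]))
```

```text
t 4.0833 tcp [ 0.575  -0.1792  0.2764] go [-0.0116  0.0267  0.0264] turn -0.0040302366692425975 w 0.0042028166640926 j [-0.04  0.36  0.36  0.   -1.58  1.84]
```

View pics/b.png

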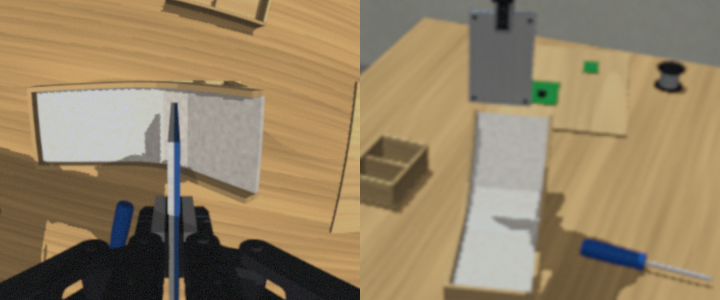

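The bare face is towards the camera and blue towards the head. The panel corners in the side view are at crop px (471,10), (535,15), (470,100) and (534,104). I'll intersect those with the panel plane.

Run:
```python
from h import *
s=arm.sense();a=np.radians(13.2);n=np.array([-np.sin(a),np.cos(a),0]);xa=np.array([np.cos(a),np.sin(a),0])
c=arm.camera_info("side");K=c["K"];E=np.array(c["extrinsics"]);o=E[:3,3];q0=s["tcp_pos"]+n*.0025
head=np.array([.5831,-.2642,.117])
for u,v in((471,10),(535,15),(470,100),(534,104)):
    px=220+(u-360)/2,90+v/2
    d=E[:3,:3]@[(px[0]-K[0][2])/K[0][0],-(px[1]-K[1][2])/K[1][1],-1]
    p=o+d*((q0-o)@n)/(d@n);print(np.round(p,4),"x in chute",round((p-head)@xa,4))
print("tcp chute xy",(s["tcp_pos"]-head)@xa,(s["tcp_pos"]-head)@n)
p=head+n*.058;to((p[0],p[1],.16),13.2)
```

```text
[ 0.6098 -0.1647  0.2994] x in chute 0.0488
[ 0.536  -0.182   0.2986] x in chute -0.0271
[ 0.609  -0.1649  0.1814] x in chute 0.0479
[ 0.5296 -0.1835  0.1829] x in chute -0.0336
tcp chute xy 0.012534460698132422 0.08830018850690242
t 4.1833 tcp [ 0.5751 -0.1754  0.2769] go [-0.0123  0.0305  0.1168] turn -0.0013088764856220314 w 0.003981984267783027 j [-0.04  0.36  0.36 -0.   -1.58  1.84]
```

Call:
drive_effector --segments '[{"tx": -0.005, "ty": 0.015, "tz": 0.03}, {"tx": -0.009, "ty": 0.03, "tz": 0.06}, {"tx": -0.009, "ty": 0.03, "tz": 0.09}, {"tx": -0.009, "ty": 0.03, "tz": 0.115}, {"tx": -0.009, "ty": 0.03, "tz": 0.125}, {"tx": -0.009, "ty": 0.03, "tz": 0.125}, {"tx": -0.009, "ty": 0.03, "tz": 0.125}]'

```text
t: 4.77
tcp_pos: [0.5739, -0.2054, 0.1542]
eef_rot: [0.993, 0.116, 0.0, 0.0]
force: [1.2, 0.4, -0.1]
grip_width: 0.0042
finger_force: 39.4
```

Run:
```python
from h import *
import cv2
to((.5696,-.2078,.146),13.2)
cv2.imwrite("pics/d.png",np.hstack([arm.snapshot("wrist")[60:360,100:460],cv2.resize(arm.snapshot("side")[100:250,220:400],(360,300))]))
```

```text
t 4.7667 tcp [ 0.5739 -0.2054  0.1542] go [-0.0047  0.0014  0.0082] turn 0.0022868303433047853 w 0.0041608792197425715 j [-0.09  0.4   0.12  0.   -1.29  1.89]
```

View pics/d.png

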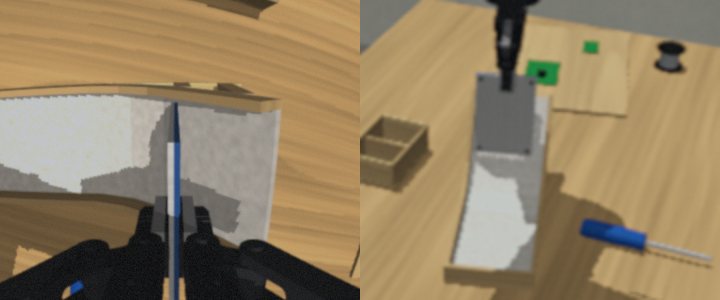

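The panel hangs between the walls just above the steep part, with its lower edge at crop row ≈153. I'll lower it a touch and release.

Call:
drive_effector --segments '[{"tx": -0.003, "tz": 0.003}, {"tx": -0.003, "tz": 0.006}, {"tx": -0.003, "tz": 0.006}]'

```text
t: 5.12
tcp_pos: [0.5704, -0.2064, 0.1475]
eef_rot: [0.993, 0.115, 0.0, -0.0]
force: [-0.4, 1.1, -1.1]
grip_width: 0.0042
finger_force: 39.7
```

Call:
drive_effector --segments '[{}, {}, {}, {}, {}]' --aperture 0.085

```text
t: 5.53
tcp_pos: [0.5704, -0.2068, 0.1474]
eef_rot: [0.993, 0.115, 0.0, 0.0]
force: [-0.4, 0.1, 0.3]
grip_width: 0.0644
finger_force: 0.0
```

Call:
drive_effector --segments '[{"tz": -0.03}, {"tz": -0.06}, {"tz": -0.1}, {"tz": -0.12}, {"tz": -0.12}, {"tz": -0.12}, {"tz": -0.12}, {"tz": -0.12}]'

```text
t: 6.2
tcp_pos: [0.5698, -0.2065, 0.2657]
eef_rot: [0.993, 0.115, -0.001, -0.001]
force: [0.6, 0.4, -1.2]
grip_width: 0.085
finger_force: 0.0
```

Run:
```python
from h import *
import cv2
cv2.imwrite("pics/e.png",np.hstack([cv2.resize(arm.snapshot("top")[165:250,275:415],(420,255)),cv2.resize(arm.snapshot("side")[120:250,220:400],(360,260))[:255]]))
```

```text
(no output)
```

View pics/e.png

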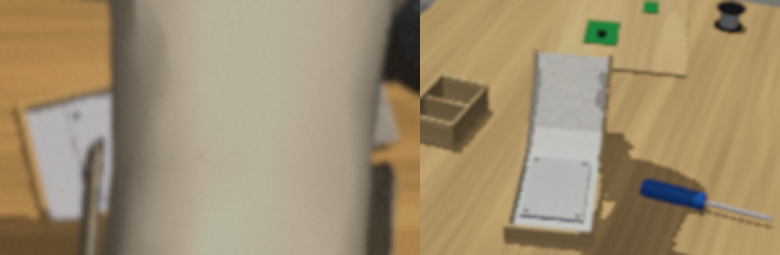

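The panel is lying in the tray with its bare face up. Its corner marks in the side crop are at about (533,157), (600,160), (520,217) and (583,221). I'll check the centre.

Run:
```python
from h import *
P=np.array([ray("side",(220+(u-420)/2,120+v/2),.013) for u,v in((533,157),(600,160),(520,217),(583,221))])
print(np.round(P,4)); c=P.mean(0); print(c, "off",c[:2]-[.5367,-.0707])
print([np.linalg.norm(P[i]-P[j]) for i,j in((0,1),(2,3),(0,2),(1,3))])
```

```text
[[ 0.5949 -0.1478  0.013 ]
 [ 0.5069 -0.1762  0.013 ]
 [ 0.5646 -0.0213  0.013 ]
 [ 0.4886 -0.0436  0.013 ]]
[ 0.53876115 -0.09723321  0.013     ] off [ 0.00206115 -0.02653321]
[np.float64(0.09251838286715107), np.float64(0.07918607149279093), np.float64(0.1301546532639493), np.float64(0.1338339366866234)]
```

The sizes come out too long, so the panel's tail may be resting on the ramp. I'll move the arm aside and look closer.

Call:
drive_effector --segments '[{"ty": 0.04}, {"tx": -0.02, "ty": 0.08}, {"tx": -0.05, "ty": 0.11}, {"tx": -0.08, "ty": 0.14}, {"tx": -0.11, "ty": 0.17}, {"tx": -0.14, "ty": 0.2}, {"tx": -0.14, "ty": 0.2}]'

```text
t: 6.88
tcp_pos: [0.4758, -0.4383, 0.2664]
eef_rot: [0.994, 0.113, -0.001, 0.0]
force: [0.6, 0.8, -0.1]
grip_width: 0.0849
finger_force: 0.0
```

Run:
```python
from h import *
import cv2
r=lambda i,f:cv2.resize(i,None,fx=f,fy=f,interpolation=cv2.INTER_CUBIC)
cv2.imwrite("pics/f.png",np.hstack([r(arm.snapshot("top")[180:250,275:365],4.4),r(arm.snapshot("side")[178:248,255:325],4.4)]))
```

```text
(no output)
```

View pics/f.png

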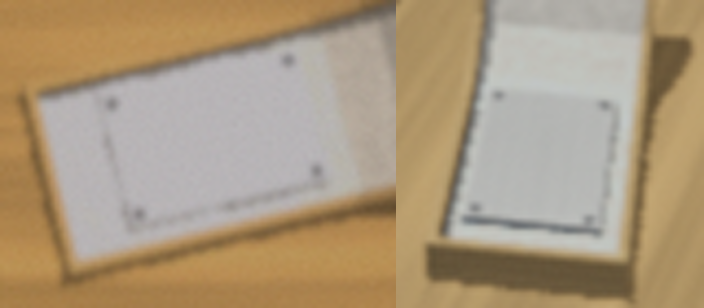

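The four holes in the top crop, (111,104), (289,60), (316,171) and (139,214), show the panel about 25 mm short of the tray centre, with its tail on the 16° ramp. I'll drag it down with the closed fingertips pressing lightly on the bare face.

Call:
drive_effector --segments '[{}, {"ty": -0.04}, {"tx": 0.02, "ty": -0.08}, {"tx": 0.05, "ty": -0.12}, {"tx": 0.08, "ty": -0.16}, {"tx": 0.11, "ty": -0.2}, {"tx": 0.14, "ty": -0.24}, {"tx": 0.14, "ty": -0.28}]' --aperture 0 --squeeze 20

```text
t: 7.65
tcp_pos: [0.5513, -0.1559, 0.2662]
eef_rot: [0.993, 0.117, -0.0, -0.0]
force: [0.1, 1.3, 0.0]
grip_width: -0.0001
finger_force: 0.0
```

Run:
```python
from h import *
P=np.array([ray("top",crop(*p,4.4,275,180),.0155) for p in((111,104),(289,60),(316,171),(139,214))])
c=P.mean(0);a=np.radians(13.2);n=np.array([-np.sin(a),np.cos(a),0]);x=np.array([np.cos(a),np.sin(a),0])
print(c,"in tray x,y",(c-[.5367,-.0707,0])@x,(c-[.5367,-.0707,0])@n,np.linalg.norm(np.diff(P,axis=0),axis=1))
p=c+n*.015
to((p[0],p[1],.06),13.2);print(p)
```

```text
[ 0.54401306 -0.09462087  0.0155    ] in tray x,y 0.0016574887484314183 -0.024958796646630272 [0.10761095 0.06660681 0.10619061]
t 7.65 tcp [ 0.5513 -0.1559  0.2662] go [ 0.0073 -0.0762  0.2063] turn 0.003230451033934829 w -0.00012271393798699712 j [-0.    0.3   0.25 -0.   -1.53  1.81]
[ 0.5405878  -0.08001719  0.0155    ]
```

Call:
drive_effector --segments '[{"tx": 0.004, "ty": -0.04}, {"tx": 0.007, "ty": -0.076, "tz": 0.03}, {"tx": 0.007, "ty": -0.076, "tz": 0.07}, {"tx": 0.007, "ty": -0.076, "tz": 0.11}, {"tx": 0.007, "ty": -0.076, "tz": 0.15}, {"tx": 0.007, "ty": -0.076, "tz": 0.19}, {"tx": 0.007, "ty": -0.076, "tz": 0.22}, {"tx": 0.007, "ty": -0.076, "tz": 0.23}]'

```text
t: 8.32
tcp_pos: [0.5355, -0.0823, 0.0324]
eef_rot: [0.993, 0.116, -0.004, -0.001]
force: [-0.9, -0.1, -0.3]
grip_width: 0.0001
finger_force: 0.0
```

Call:
drive_effector --segments '[{"tz": 0.006}, {"tz": 0.01}, {"tz": 0.012}, {"tz": 0.012}]'

```text
t: 8.65
tcp_pos: [0.5404, -0.0836, 0.0267]
eef_rot: [0.993, 0.116, 0.001, 0.0]
force: [-0.5, 0.4, 0.9]
grip_width: 0.0001
finger_force: 0.0
```

```bash
python3 -c "
from h import *
to((.5406,-.08,.0155),13.2)"
```

```text
t 8.65 tcp [ 0.5404 -0.0836  0.0267] go [ 0.001  -0.0035  0.0112] turn 0.0013299451552593483 w 0.0001309079116081681 j [ 0.13  0.4  -0.24  0.   -0.93  1.67]
```

Call:
drive_effector --segments '[{"tz": 0.006}, {"tz": 0.009}, {"tz": 0.009}, {"tz": 0.009}]'

```text
t: 8.98
tcp_pos: [0.5391, -0.084, 0.0164]
eef_rot: [0.993, 0.115, -0.0, 0.0]
force: [0.4, -0.5, 1.0]
grip_width: 0.0002
finger_force: 0.0
```

Call:
drive_effector --segments '[{"tz": 0.002}, {"tz": 0.002}, {"tz": 0.002}]'

```text
t: 9.23
tcp_pos: [0.5396, -0.0841, 0.0153]
eef_rot: [0.993, 0.116, 0.001, 0.0]
force: [-1.1, -0.2, 5.4]
grip_width: -0.0004
finger_force: 2.9
```

Contact is made at about 5 N. Now I drag it towards the stop.

Call:
drive_effector --segments '[{"ty": -0.004, "tz": 0.001}, {"ty": -0.008, "tz": 0.002}, {"ty": -0.012, "tz": 0.002}, {"ty": -0.016, "tz": 0.003}, {"ty": -0.02, "tz": 0.003}, {"ty": -0.025, "tz": 0.004}, {"ty": -0.029, "tz": 0.004}, {"ty": -0.029, "tz": 0.004}]'

```text
t: 9.9
tcp_pos: [0.5354, -0.056, 0.013]
eef_rot: [0.993, 0.116, 0.003, 0.001]
force: [-0.0, -0.4, 12.5]
grip_width: -0.0001
finger_force: 6.1
```

Call:
drive_effector --segments '[{"tz": -0.04}, {"tz": -0.08}, {"tz": -0.12}, {"ty": 0.04, "tz": -0.16}, {"ty": 0.08, "tz": -0.19}, {"ty": 0.12, "tz": -0.19}, {"ty": 0.16, "tz": -0.19}, {"ty": 0.2, "tz": -0.19}]'

```text
t: 10.57
tcp_pos: [0.5758, -0.2381, 0.2018]
eef_rot: [0.993, 0.116, 0.002, 0.0]
force: [2.2, 1.0, -0.5]
grip_width: -0.0005
finger_force: 0.0
```

Call:
drive_effector --segments '[{"ty": 0.04}, {"tx": -0.02, "ty": 0.08}, {"tx": -0.05, "ty": 0.11}, {"tx": -0.08, "ty": 0.14}, {"tx": -0.1, "ty": 0.15}, {"tx": -0.1, "ty": 0.15}, {"tx": -0.1, "ty": 0.15}]'

```text
t: 11.15
tcp_pos: [0.5109, -0.4066, 0.1998]
eef_rot: [0.993, 0.114, -0.0, -0.0]
force: [0.1, 1.2, 0.3]
grip_width: -0.0
finger_force: 0.0
```

Run:
```python
from h import *
import cv2
r=lambda i,f:cv2.resize(i,None,fx=f,fy=f,interpolation=cv2.INTER_CUBIC)
cv2.imwrite("pics/g.png",np.hstack([r(arm.snapshot("top")[180:250,275:365],4.4),r(arm.snapshot("side")[178:248,255:325],4.4)]))
```

```text
(no output)
```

View pics/g.png

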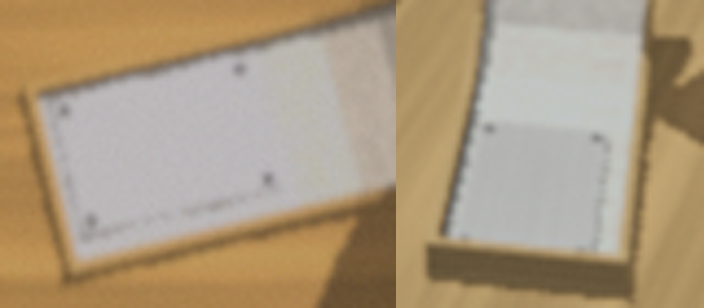

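The holes are now at (64,110), (239,69), (267,179) and (90,220). The panel moved about 29 mm, so its centre is about 4 mm past the tray centre. It lies flat with the bare face up, and the arm is clear.

```bash
python3 -c "
from plant import arm
print(arm.close_job())"
```

```text
the job is handed in; nothing more can be done
None
```

The panel lies flat in the tray, bare metal face up and about 4 mm from the tray's centre; it slid most of the way by itself but stopped about 25 mm short, so I dragged it the rest with the closed fingertips, then handed the job in (no verdict was returned).

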